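# Clear a bracket's bolt hole with the sprung drift and mallet

## Task

Slide the bracket carriage by its red handle until the bolt hole marked by the yellow line is under the tip of the sprung drift. Then, with the mallet, strike the brass cap with a brisk blow so that the drift goes down through the hole, and stand the mallet on the blue mat, leaving the other things on the bench alone.

Things in the scene. Friction and masses are not known exactly. Their poses are not given: they have to be found in the camera images.
- stand: Fixed fixture: dark base with two rails along its y, x -55 to 55 mm, y -240 to 150 mm; a green column (x 60 to 90 mm, 44 mm wide, 115 mm tall) with a green arm 30 mm wide over the rails, holding the upright drift in a guide 36 mm across, z 88 to 118 mm. Origin on the bench under the drift axis; x points from drift to column, y along the rails, z up.
- carriage (a joint): Travel in m of the carriage along the stand's +y: 0 to 0.120, stiff enough to stay where it is left (about 3 N to slide). At 0.090 the hole is exactly under the drift; there is no stop there.
- hole (a point): Centre of the 16 mm bolt hole, on the top face of the dark steel bracket blank (64 by 170 mm, its top 47 mm above the bench) clamped on the grey carriage. A yellow line 10 mm wide runs across the blank through the hole, along the stand's x. Slides with the carriage.
- handle (a point): Point to grip on the carriage's red upright handle, a square post 26 by 26 mm parallel to the stand's axes, its top 107 mm above the bench; this point is on the post's axis 92 mm above the bench, always 130 mm towards the stand's -y from the hole, and slides with the carriage.
- drift (a joint): Depth in m of the sprung drift, an upright steel pin: 0 up at rest, 0.024 fully down. Its spring brings it back up; about 7 N hold it at 0.016, 10 N at the bottom.
- tip (a point): Lower tip of the drift (8 mm pin, 5 mm tip), 12 mm above the blank's top when at rest; moves down with it.
- cap (a point): Centre of the top face of the drift's brass cap, a disc 40 mm across and 15 mm thick; 165 mm above the bench at rest; the place to strike.
- mallet: Soft-faced mallet, 0.4 kg: upright round head 56 mm across, 84 mm tall, orange with black faces, standing on its lower face; a level black handle 22 mm wide, 28 mm tall runs along the mallet's -x to 172 mm from the head's axis, its middle 46 mm above the lower face. Origin: centre of the lower face; z up the head.
- grip (a point): Point to grip on the mallet's handle, near the head: 55 mm from the head's axis along the handle (mallet -x), at the middle of the handle's section, 46 mm above the lower face.
- mat: Fixed blue mat, 130 by 130 mm, 6 mm thick, where the mallet is to stand. Origin at the centre of its underside.
- carton: Bystander: loose red carton with a white band, 120 by 80 by 60 mm tall. Origin at the centre of its underside.
- oil: Bystander: loose white bottle with a red cap, 64 mm across, 150 mm tall. Origin at the centre of its underside.
- spacer: Bystander: loose steel ring, 60 mm across, 28 mm tall. Origin at the centre of its underside.

How it is judged:
By the outcome, as a careful person would: the job done as asked, in the order asked, and still so for the second after the job is handed in, with the robot touching nothing.
It also fails if it takes over 69 s, if anything falls off the work surface, if the arm or the gripper's body presses on something with over 40 N, if the wrist force passes 120 N, or if a joint passes its speed limit or range.

## Robot

A 6-joint arm with a two-finger parallel gripper is mounted at the origin on the work surface. World frame = base frame: x ahead of the robot, y to its left, z up, the work surface at z = 0. Lengths are in m, angles in degrees, forces in N, time in s.
With the tool pointing down it reaches from about 0.425 to 0.925 m from the base axis. Payload 12.5 kg.
Tool frame: the origin (TCP) lies at the very end of the fingers, on their centre line; the grasp point (between the pads) lies manip.grasp_offset behind it (manip.grasp_offset is the distance from the TCP to the grasp point, in m); z points along the fingers, y is the line along which they close (so a half turn about z gives the same grasp; the last joint's range is limited). The gripper opens to 85 mm and grips with 20 to 120 N. Pads are 22 mm wide; open, the fingers measure 114 mm over their backs; the gripper's body (76 mm by 85 mm) begins 54 mm behind the grasp point. The pads swing forward as they close: fully open they stand 13 mm farther back than shut.
Start: joints at [69.695, 28.126, 89.318, -0, 62.55, -6.05], TCP at [0.154, 0.606, 0.231] pointing down, gripper open.
Joint ranges: [-177.58, 177.58], [-47.91, 125.51], [2.72, 160], [-65.01, 245.01], [3.68, 167.84], [-153.87, 153.87]. Speed limits (degrees/s): [127.2, 127.2, 159.86, 180, 180, 180].

## Interface

Orientations are given as [roll, pitch, yaw] about the fixed x, y, z axes, in that order (R = Rz(yaw) Ry(pitch) Rx(roll)).
In Python, from cell import telemetry, vision, manip gives the robot as it stands.
- The arm moves only by the tool servo_tool, never from a script. Its arguments are lists of equal length, an entry for each row: "travel": the shift along the world's x, y, z in cm, a list of three; "rot": the turn, a rotation vector about the world's x, y, z in degrees, a list of three. In form: {"travel": [[tx, ty, tz], ...], "rot": [[wx, wy, wz], ...]}. A call has exactly 5 rows; each row is the pose to reach, as a shift and turn from the pose commanded when the call began; what a row does not reach only later rows make up. A row lasts 1/10 s, in which the tool goes at most 50 mm and 8.59 degrees, less where a joint would pass 70% of its speed; a pose out of reach is approached as far as the arm can. A call with a gripper value outside its range is refused whole. "claw" is the closure, from 0 (fully open) to 1 (shut), set as the call begins (left out, the last holds). The fingers move at their own pace and stop on an object; "force" is the grip in N (left out, the last holds). Time passes only in rows, so rows that repeat a pose let the fingers close, or fill a call up. It gives the time, the measured TCP pose, the force, the opening and the grip force at its end, in the units of the state.
- telemetry.get_obs(): the state, without advancing time (a new reading comes with each control period).
- vision.read_camera(name): name is "side" or "top" or "wrist"; returns the picture (384x512x3 uint8, red, green, blue); there is no depth.
- vision.camera_model(name): a dict with "intrinsics" (3x3 intrinsics, pixels), "k1" (the pictures are not rectified: a ray, as slopes to the right and down, at radius r is drawn at 1 + k1 r^2 times it, then the intrinsics apply), "camera_from_world" (4x4, takes a point from world to camera coordinates); the wrist camera has in their place "tool_from_camera" (4x4, takes a point from camera to tool coordinates, whose origin is the TCP and whose axes are the flange's). Camera axes: x right, y up, looking along -z (the intrinsics and any distortion apply to the point x, -y, -z); pixel columns grow to the right and rows downward; lengths in m; the calibration is good to about 2 mm. A picture is of the moment at which its call begins: read the wrist's pose just before it. camera_model takes no time and is no camera call.
- manip.close_job(): hands the job in; it is judged then, once.
The state is a dict: "time_s": time; "joints": joint angles; "dq": joint speeds; "tau": joint torques, N m; "position": TCP position; "orientation": TCP orientation; "contact_force": force on the tool from outside, world axes, zero at the start; "torque": the same for the moment, N m; "opening": finger opening in m; "finger_force": force on a finger pad.
Only numpy, scipy, OpenCV 4.12 (cv2) and the standard library are available. Lean on these libraries where they do the work, as an engineer would, in place of code of your own. Each camera call takes 0.05 s, during which the arm holds its last target. There are 200 camera calls.

## Working session

There is one attempt and no reset: what is moved stays moved. The work goes in short steps, Python scripts to look and compute and a tool call to move; the robot and the scene stay as the last step left them, time stands still between calls to the robot, and variables do not carry over. Pictures are saved under pics/ and viewed, at most 12 in all, crops included, and the job is handed in when it is done.

Besides the shell and the picture viewer there is one more tool, called after "Call:" as name(argument=value, ...) on one line, values as JSON. servo_tool: Moves the arm, as the interface text tells. Its arguments: {"type":"object","properties":{"travel":{"type":"array","items":{"type":"array","items":{"type":"number"}}},"rot":{"type":"array","items":{"type":"array","items":{"type":"number"}}},"claw":{"type":"number"},"force":{"type":"number"}},"required":["travel","rot"]}

```bash
ls; mkdir -p pics
python3 - <<'E'
from cell import telemetry, vision, manip
import cv2,numpy as np
o=telemetry.get_obs();print(o['time_s'],o['position'],o['orientation'],manip.grasp_offset)
for n in ('top','side'):
    im=vision.read_camera(n);cv2.imwrite(f'pics/{n}0.png',im[:,:,::-1]);np.save(f'pics/{n}0.npy',im)
    m=vision.camera_model(n);print(n,m['k1'],np.round(m['intrinsics'],1).tolist(),np.round(m['camera_from_world'],3).tolist())
print(vision.camera_model('wrist'))
E
```

```text
pics
0.0 [0.15378576 0.60555707 0.23075384] [-1.79940874e+02 -7.50102116e-03  1.65744295e+02] 0.0187
top -0.13846949485915608 [[491.5, 0.0, 255.9], [0.0, 491.5, 190.2], [0.0, 0.0, 1.0]] [[-0.004, -1.0, -0.001, -0.013], [0.984, -0.004, 0.175, -0.632], [-0.175, -0.001, 0.985, -1.307], [0.0, 0.0, 0.0, 1.0]]
side 0.02747274182132303 [[380.5, 0.0, 253.5], [0.0, 380.5, 189.8], [0.0, 0.0, 1.0]] [[-0.989, -0.149, -0.006, 0.602], [0.073, -0.519, 0.852, -0.173], [-0.13, 0.842, 0.524, -1.072], [0.0, 0.0, 0.0, 1.0]]
{'intrinsics': array([[295.08071403,   0.        , 253.03047588],
       [  0.        , 295.08071403, 185.23223886],
       [  0.        ,   0.        ,   1.        ]]), 'k1': -0.053018535080848556, 'tool_from_camera': array([[ 5.79698225e-04,  9.65411341e-01,  2.60730908e-01,
         6.56377357e-02],
       [ 9.99999186e-01, -8.55999499e-04,  9.46162745e-04,
         1.35278840e-03],
       [ 1.13662177e-03,  2.60730147e-01, -9.65411051e-01,
        -1.42553554e-01],
       [ 0.00000000e+00,  0.00000000e+00,  0.00000000e+00,
         1.00000000e+00]])}
```

View pics/top0.png

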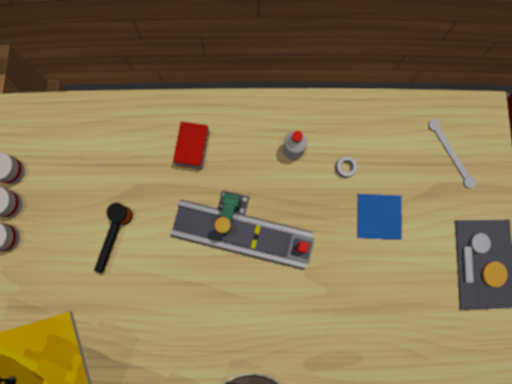

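View pics/side0.png

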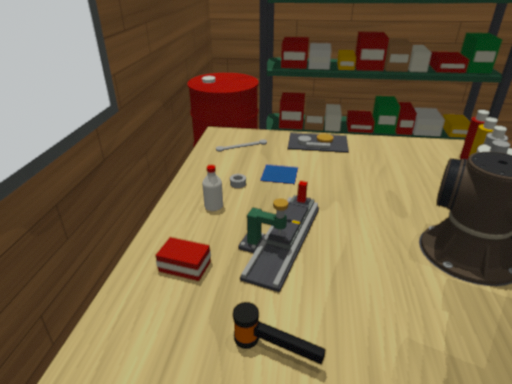

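The top view shows the mallet head at (117,212) with its handle end at (100,270), the cap at (222,225), the yellow line at (256,237), the red handle at (302,247) and the mat at (379,217). The side view agrees. The bystanders (carton, oil, spacer) sit farther out.

```bash
cat > h.py <<'E'
import numpy as np,cv2
from scipy.spatial.transform import Rotation as R
from cell import telemetry, vision, manip
def ray(n,uv,pose=None):
    m=vision.camera_model(n);K=m['intrinsics']
    d=np.array([(uv[0]-K[0,2])/K[0,0],(uv[1]-K[1,2])/K[1,1]]);s=d.copy()
    for _ in range(20): s=d/(1+m['k1']*(s@s))
    v=np.array([s[0],-s[1],-1])
    if n=='wrist':
        T=np.eye(4);T[:3,:3]=R.from_euler('xyz',pose['orientation'],degrees=True).as_matrix();T[:3,3]=pose['position'];T=T@m['tool_from_camera']
    else: T=np.linalg.inv(m['camera_from_world'])
    return T[:3,3],T[:3,:3]@v
def onz(n,uv,z,pose=None):
    o,d=ray(n,uv,pose);return o+d*(z-o[2])/d[2]
def mask(im,lo,hi,box=None):
    k=cv2.inRange(cv2.cvtColor(im,cv2.COLOR_RGB2HSV),np.array(lo),np.array(hi))
    if box:
        z=np.zeros_like(k);a,b,c,d=box;z[b:d,a:c]=k[b:d,a:c];k=z
    return k
def cen(k):
    c=max(cv2.findContours(k,cv2.RETR_EXTERNAL,cv2.CHAIN_APPROX_NONE)[0],key=cv2.contourArea)
    M=cv2.moments(c);return np.array([M['m10'],M['m01']])/M['m00'],cv2.contourArea(c),c
E
python3 - <<'E'
from h import *
im=np.load('pics/top0.npy')
def t(name,lo,hi,box,z):
    c,a,cn=cen(mask(im,lo,hi,box));p=onz('top',c,z);print(name,c.round(1),a,p.round(4));return p,cn
cap,_=t('cap',(15,120,120),(28,255,255),(205,210,240,238),.160)
y,_=t('line',(22,150,120),(35,255,255),(245,220,268,252),.047)
h,_=t('handle',(0,150,90),(8,255,255),(290,238,315,258),.107)
_,q=t('handleall',(175,150,60),(179,255,255),(290,238,315,258),.107) if 0 else (0,0)
t('mat',(100,120,60),(125,255,255),(345,185,410,250),.006)
p,c=t('mallet',(0,0,0),(179,255,45),(85,195,130,280),.06)
for e in (c[c[:,0,1].argmin(),0],c[c[:,0,1].argmax(),0]): print(e,onz('top',e,.06))
t('carton',(0,150,60),(8,255,255),(165,115,215,175),.05)
for uv,z in (((117,212),.084),((100,270),.055)): print(onz('top',uv,z))
for pa,pb in ((cap,h),): print(np.degrees(np.arctan2(*(pa-pb)[[1,0]])),np.linalg.norm((pa-pb)[:2]))
big=cv2.resize(im[185:285,80:330,::-1],None,fx=3.2,fy=3.2,interpolation=cv2.INTER_CUBIC);cv2.imwrite('pics/crop1.png',big)
E
```

```text
cap [222.2 224.4] 180.5 [0.5255 0.0696 0.16  ]
line [253.5 243.7] 21.0 [ 0.4843 -0.0086  0.047 ]
handle [302.6 246.7] 80.5 [ 0.4717 -0.1376  0.107 ]
mat [379.1 216.5] 1749.0 [ 0.5624 -0.3695  0.006 ]
mallet [111.3 232.3] 603.5 [0.5146 0.3837 0.06  ]
[113 204] [0.59353473 0.38231053 0.06      ]
[ 98 271] [0.40814533 0.41714635 0.06      ]
carton [190.3 143.6] 1069.0 [0.7681 0.1703 0.05  ]
[0.5678666  0.36298906 0.084     ]
[0.41099799 0.41320951 0.055     ]
75.44216661418481 0.21408010703281957
```

View pics/crop1.png

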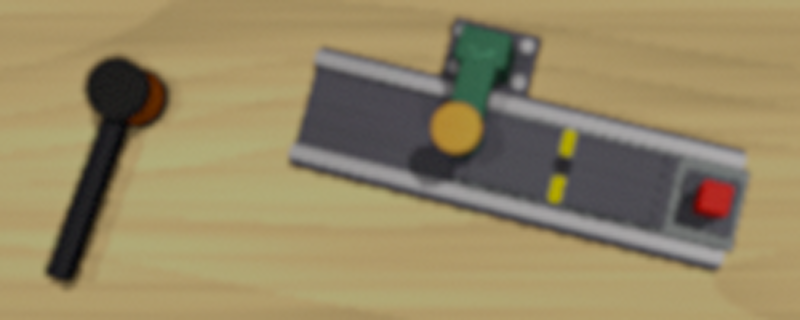

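The crop shows the cap centre at about (222.5,225), the hole at (256,237), the handle top centre at (303.4,246) and the mallet head at (117,213). The stand yaw is about -14.6°, and the tool's closing axis is already along the stand's y. Next I go over to the handle.

Call:
servo_tool(travel=[[4,-3,1],[8,-6,2],[12,-9,3],[16,-12,4],[20,-15,4]], rot=[[0,0,0],[0,0,0],[0,0,0],[0,0,0],[0,0,0]], claw=0)

```text
time_s: 0.6
position: [0.3522, 0.457, 0.2723]
orientation: [179.9, 0.0, 165.8]
contact_force: [0.7, 1.0, -0.6]
opening: 0.0853
finger_force: 0.0
```

Call:
servo_tool(travel=[[4,-3,0],[7,-7,0],[9,-11,0],[10,-16,0],[11,-21,0]], rot=[[0,0,0],[0,0,0],[0,0,0],[0,0,0],[0,0,0]])

```text
time_s: 1.1
position: [0.4606, 0.2481, 0.2708]
orientation: [-180.0, -0.0, 165.7]
contact_force: [0.5, 0.5, -0.7]
opening: 0.0854
finger_force: 0.0
```

Call:
servo_tool(travel=[[0.2,-5,0],[0.4,-10,0],[0.5,-15,0],[0.5,-20,0],[0.5,-25,0]], rot=[[0,0,0],[0,0,0],[0,0,0],[0,0,0],[0,0,0]])

```text
time_s: 1.6
position: [0.4649, -0.0018, 0.2713]
orientation: [180.0, -0.0, 165.8]
contact_force: [0.5, -0.4, -0.4]
opening: 0.0853
finger_force: 0.0
```

Call:
servo_tool(travel=[[0,-5,0],[0,-10,0],[0,-13.3,-2],[0,-13.3,-4],[0,-13.3,-4]], rot=[[0,0,0],[0,0,0],[0,0,0],[0,0,0],[0,0,0]])

```text
time_s: 2.1
position: [0.4642, -0.1334, 0.2292]
orientation: [179.9, -0.3, 165.6]
contact_force: [0.4, -0.7, 1.2]
opening: 0.0854
finger_force: 0.0
```

Run:
```python
from h import *
import json
o=telemetry.get_obs();im=vision.read_camera('wrist')
np.save('pics/w1.npy',im);json.dump({k:list(map(float,o[k])) for k in('position','orientation')},open('pics/w1.json','w'))
cv2.imwrite('pics/w1.png',im[:,:,::-1]);print(o['position'])
c,a,_=cen(mask(im,(0,150,60),(8,255,255)));print('red',c,a,onz('wrist',c,.107,o))
k=mask(im,(22,120,100),(36,255,255))
for cc in cv2.findContours(k,cv2.RETR_EXTERNAL,cv2.CHAIN_APPROX_NONE)[0]:
    if cv2.contourArea(cc)>60:
        M=cv2.moments(cc);u=(M['m10']/M['m00'],M['m01']/M['m00']);print(np.round(u,1),M['m00'],onz('wrist',u,.047,o).round(4))
```

```text
[ 0.46421632 -0.13335664  0.22917931]
red [249.79935795 181.9047619 ] 934.5 [ 0.46582329 -0.13562104  0.107     ]
[363.  191.6] 120.0 [ 0.5238 -0.0164  0.047 ]
[366.3 155.4] 143.5 [ 0.483  -0.0061  0.047 ]
```

View pics/w1.png

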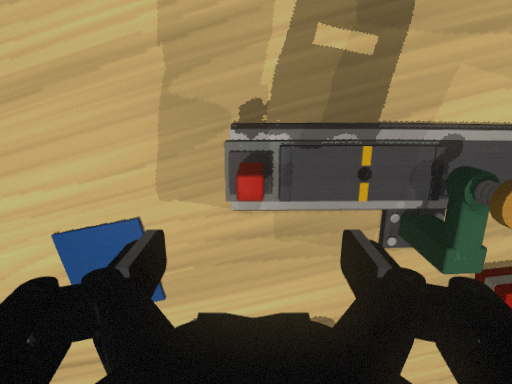

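The handle's top face is at (251,188) and the hole is at (364.5,174), with the fingers either side of the handle. The arm's guide and cap show at right.

Run:
```python
from h import *
import json
o=json.load(open('pics/w1.json'));im=np.load('pics/w1.npy')
c,a,_=cen(mask(im,(0,150,150),(8,255,255),(225,155,275,210)));print(c,a)
P=onz('wrist',c,.107,o)
k=(im[165:185,355:375].sum(2)<75).astype(np.uint8);hc,ha,_=cen(k);hc=hc+[355,165];H=onz('wrist',hc,.047,o)
print(hc,ha,'handle',P,'hole',H,'dist',np.linalg.norm((P-H)[:2]),'ang',np.degrees(np.arctan2(*(H-P)[[1,0]])))
e=[onz('wrist',u,.047,o) for u in((363,191.6),(366.3,155.4))];print('line dir',np.degrees(np.arctan2(*(e[0]-e[1])[[1,0]])))
u=np.array([P[0]-o['position'][0],P[1]-o['position'][1]]);print('move cm',u*100)
```

```text
[249.31177276 187.67385352] 487.0
[nan nan] 0.0 handle [ 0.47107615 -0.1374487   0.107     ] hole [nan nan nan] dist nan ang nan
line dir -14.012609227779691
move cm [ 0.68598254 -0.40920613]h.py:22: RuntimeWarning: invalid value encountered in divide
  M=cv2.moments(c);return np.array([M['m10'],M['m01']])/M['m00'],cv2.contourArea(c),c
```

Call:
servo_tool(travel=[[0.6,-0.4,-3],[0.6,-0.4,-7],[0.6,-0.4,-11],[0.6,-0.4,-14],[0.6,-0.4,-15.7]], rot=[[0,0,0],[0,0,0],[0,0,0],[0,0,0],[0,0,0]])

```text
time_s: 2.65
position: [0.4715, -0.1359, 0.0731]
orientation: [180.0, -0.1, 165.8]
contact_force: [0.0, -0.7, 0.6]
opening: 0.0859
finger_force: 0.0
```

Call:
servo_tool(travel=[[0,0,0],[0,0,0],[0,0,0],[0,0,0],[0,0,0]], rot=[[0,0,0],[0,0,0],[0,0,0],[0,0,0],[0,0,0]], claw=1, force=40)

```text
time_s: 3.15
position: [0.472, -0.137, 0.0756]
orientation: [-180.0, 0.1, 165.8]
contact_force: [-0.7, 1.9, 8.3]
opening: 0.0253
finger_force: 39.3
```

Call:
servo_tool(travel=[[0,0,0],[0,0,0],[0,0,0],[0,0,0],[0,0,0]], rot=[[0,0,0],[0,0,0],[0,0,0],[0,0,0],[0,0,0]])

```text
time_s: 3.65
position: [0.472, -0.137, 0.0756]
orientation: [-180.0, 0.1, 165.8]
contact_force: [-0.1, 1.1, 8.2]
opening: 0.0254
finger_force: 39.4
```

Call:
servo_tool(travel=[[0.37,1.45,0],[0.74,2.9,0],[1.23,4.85,0],[1.6,6.3,0],[1.85,7.27,0]], rot=[[0,0,0],[0,0,0],[0,0,0],[0,0,0],[0,0,0]])

```text
time_s: 4.15
position: [0.4904, -0.0636, 0.0756]
orientation: [-180.0, 0.1, 165.8]
contact_force: [-2.1, -3.4, 9.0]
opening: 0.0258
finger_force: 39.8
```

Call:
servo_tool(travel=[[0.1,0.4,0],[0.22,0.87,0],[0.22,0.87,0],[0.22,0.87,0],[0.22,0.87,0]], rot=[[0,0,0],[0,0,0],[0,0,0],[0,0,0],[0,0,0]])

```text
time_s: 4.65
position: [0.4925, -0.0553, 0.0756]
orientation: [180.0, 0.1, 165.8]
contact_force: [-0.5, 2.9, 9.2]
opening: 0.0253
finger_force: 39.8
```

Run:
```python
from h import *
import json
o=telemetry.get_obs();im=vision.read_camera('wrist')
np.save('pics/w2.npy',im);json.dump({k:list(map(float,o[k])) for k in('position','orientation')},open('pics/w2.json','w'))
s=vision.read_camera('side');t=vision.read_camera('top');np.save('pics/s2.npy',s);np.save('pics/t2.npy',t)
print(o['position'])
a=cv2.resize(im[60:310,:],(768,375));b=cv2.resize(s[185:260,225:335],(384,225),interpolation=2);c=cv2.resize(t[185:275,165:325],(384,225),interpolation=2)
cv2.imwrite('pics/m2.png',np.vstack([a,np.hstack([b,c])])[:,:,::-1])
```

```text
[ 0.49250284 -0.05526021  0.07559208]
```

View pics/m2.png

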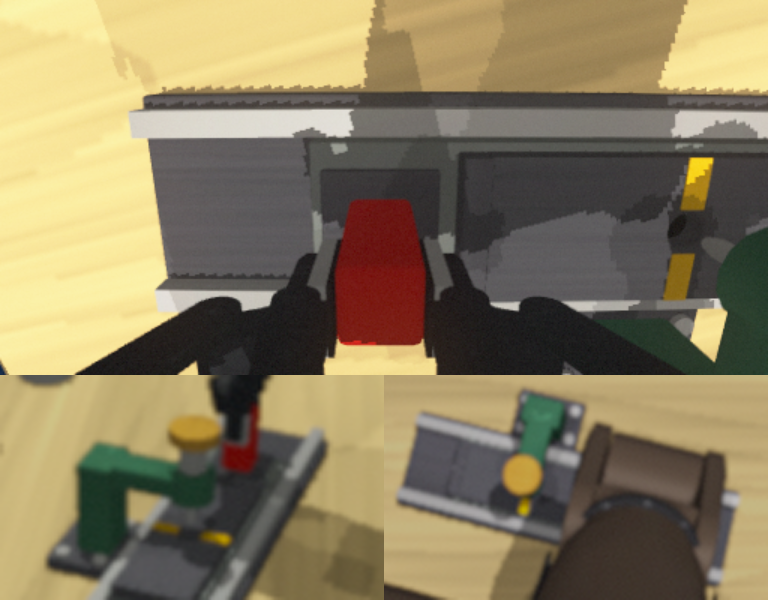

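The wrist picture shows the hole at about (457,213) original px, and the pin tip comes down from the right at about (470,220). I zoom in to check the alignment.

Run:
```python
from h import *
import json
o=json.load(open('pics/w2.json'));im=np.load('pics/w2.npy')
k=mask(im,(18,150,60),(36,255,255),(430,150,490,265))
for cc in cv2.findContours(k,cv2.RETR_EXTERNAL,cv2.CHAIN_APPROX_NONE)[0]:
    if cv2.contourArea(cc)>40:
        M=cv2.moments(cc);u=(M['m10']/M['m00'],M['m01']/M['m00']);print(np.round(u,1),M['m00'],onz('wrist',u,.047,o).round(4))
t=np.load('pics/t2.npy');c,a,_=cen(mask(t,(15,120,120),(28,255,255),(205,210,240,233)));print('cap',c,a,onz('top',c,.16))
cv2.imwrite('pics/z2.png',cv2.resize(im[180:260,435:511,::-1],None,fx=7,fy=7,interpolation=2))
# project expected tip, hole under drift cap estimate
m=vision.camera_model('wrist')
T=np.eye(4);T[:3,:3]=R.from_euler('xyz',o['orientation'],degrees=True).as_matrix();T[:3,3]=o['position'];T=np.linalg.inv(T@m['tool_from_camera'])
for p in((.5255,.0696,.059),(.5239,.0705,.047)):
    q=T@np.r_[p,1];s=np.array([q[0],-q[1]])/-q[2];s=s*(1+m['k1']*s@s);print('proj',(m['intrinsics']@np.r_[s,1])[:2])
```

```text
[452.2 244. ] 424.5 [0.5445 0.0671 0.047 ]
[464.2 182. ] 524.5 [0.5039 0.0773 0.047 ]
cap [222.20844564 224.47079964] 185.5 [0.52541076 0.06968604 0.16      ]
proj [467.02298456 224.00385831]
proj [455.51382325 214.1145274 ]
```

View pics/z2.png

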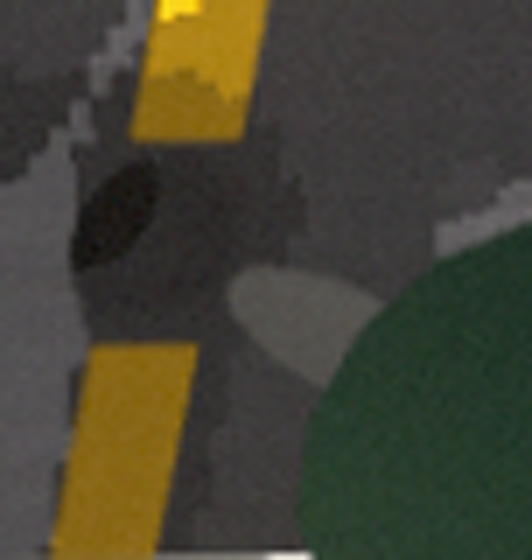

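Observed tip–hole offset suggests about 0.8 mm more along +y. I nudge, release and lift.

Call:
servo_tool(travel=[[0.02,0.08,0],[0.02,0.08,0],[0.02,0.08,0],[0.02,0.08,0],[0.02,0.08,0]], rot=[[0,0,0],[0,0,0],[0,0,0],[0,0,0],[0,0,0]])

```text
time_s: 5.3
position: [0.4927, -0.0548, 0.0756]
orientation: [180.0, 0.1, 165.8]
contact_force: [-2.2, -0.7, 9.8]
opening: 0.0252
finger_force: 39.9
```

Call:
servo_tool(travel=[[0,0,0],[0,0,0],[0,0,0],[0,0,0],[0,0,0]], rot=[[0,0,0],[0,0,0],[0,0,0],[0,0,0],[0,0,0]], claw=0)

```text
time_s: 5.8
position: [0.4923, -0.0547, 0.0743]
orientation: [180.0, -0.0, 165.7]
contact_force: [-0.9, 0.6, -0.3]
opening: 0.0851
finger_force: 0.0
```

Call:
servo_tool(travel=[[0,0,3],[0,0,7],[0,0,11.5],[0,0,16],[0,0,20]], rot=[[0,0,0],[0,0,0],[0,0,0],[0,0,0],[0,0,0]])

```text
time_s: 6.3
position: [0.4921, -0.0546, 0.2766]
orientation: [180.0, 0.1, 165.7]
contact_force: [0.1, 0.4, -0.0]
opening: 0.0851
finger_force: 0.0
```

Run:
```python
from h import *
import json
o=telemetry.get_obs();im=vision.read_camera('wrist')
np.save('pics/w3.npy',im);json.dump({k:list(map(float,o[k])) for k in('position','orientation')},open('pics/w3.json','w'))
print(o['position'])
c,a,_=cen(mask(im,(0,150,150),(8,255,255),(200,130,300,240)));P=onz('wrist',c,.107,o);print(c,a,P)
t=vision.read_camera('top');c,a,_=cen(mask(t,(0,150,90),(8,255,255),(270,225,315,258)));print('top handle',c,a,onz('top',c,.107))
```

```text
[ 0.49205188 -0.0545824   0.27659563]
[252.92926614 168.54774536] 377.0 [ 0.49244575 -0.05370561  0.107     ]Traceback (most recent call last):
  File "<stdin>", line 7, in <module>
  File "h.py", line 21, in cen
    c=max(cv2.findContours(k,cv2.RETR_EXTERNAL,cv2.CHAIN_APPROX_NONE)[0],key=cv2.contourArea)
ValueError: max() iterable argument is empty
```

Call:
servo_tool(travel=[[-4,0.5,0],[-7.3,4,0],[-7.3,8.5,-2],[-7.3,12.5,-4.5],[-7.3,15.2,-8]], rot=[[0,0,0],[0,0,0],[0,0,0],[0,0,0],[0,0,0]])

```text
time_s: 6.9
position: [0.4191, 0.0993, 0.1939]
orientation: [179.9, 0.1, 165.8]
contact_force: [0.5, -0.5, -0.6]
opening: 0.0853
finger_force: 0.0
```

Call:
servo_tool(travel=[[0,0,-3.5],[0,0,-6],[0,0,-6],[0,0,-6],[0,0,-6]], rot=[[0,0,0],[0,0,0],[0,0,0],[0,0,0],[0,0,0]])

```text
time_s: 7.4
position: [0.4198, 0.0972, 0.1352]
orientation: [180.0, 0.1, 165.7]
contact_force: [1.2, -0.7, 0.7]
opening: 0.085
finger_force: 0.0
```

Run:
```python
from h import *
import json
o=telemetry.get_obs();im=vision.read_camera('wrist');print(o['position'],o['orientation'])
np.save('pics/w4.npy',im);json.dump({k:list(map(float,o[k])) for k in('position','orientation')},open('pics/w4.json','w'))
m=vision.camera_model('wrist')
T=np.eye(4);T[:3,:3]=R.from_euler('xyz',o['orientation'],degrees=True).as_matrix();T[:3,3]=o['position'];T=np.linalg.inv(T@m['tool_from_camera'])
q=T@np.r_[.5255,.0696,.059,1];s=np.array([q[0],-q[1]])/-q[2];s=s*(1+m['k1']*s@s);p=(m['intrinsics']@np.r_[s,1])[:2];print('proj',p)
x,y=np.clip(p,[60,50],[452,334]).astype(int)
cv2.imwrite('pics/z4.png',cv2.resize(im[y-50:y+50,x-60:x+60,::-1],None,fx=6,fy=6,interpolation=2));print(x-60,y-50)
```

```text
[0.41976812 0.09720749 0.13524517] [1.79969123e+02 7.93028318e-02 1.65724047e+02]
proj [250.83712802 312.19156959]
190 262
```

View pics/z4.png

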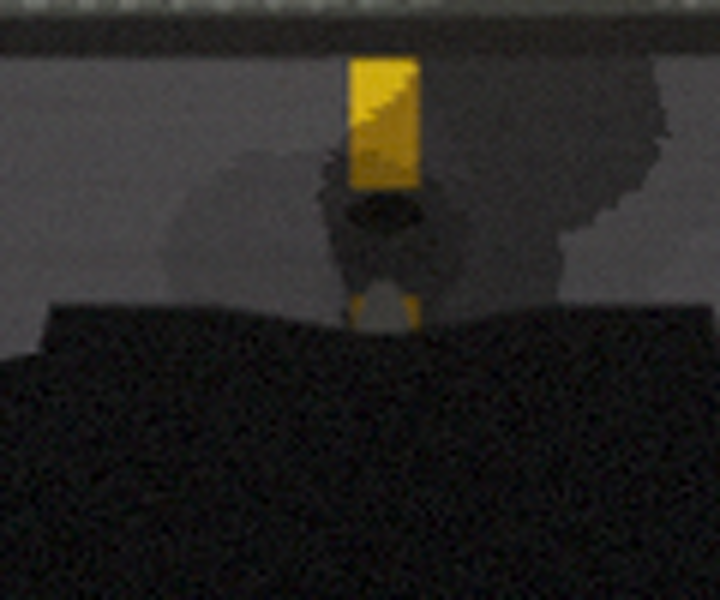

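The line spans x 350–418 (centre 384) and the tip sits at about 383, so the hole is aligned to within half a millimetre. On to the mallet.

Call:
servo_tool(travel=[[0,2,4],[0.5,6,6],[1.5,10.5,8],[3,15,10],[5,19.5,10]], rot=[[0,0,0],[0,0,0],[0,0,0],[0,0,0],[0,0,0]])

```text
time_s: 7.95
position: [0.4697, 0.2937, 0.2387]
orientation: [179.8, 0.3, 165.7]
contact_force: [0.3, -0.9, -0.2]
opening: 0.0857
finger_force: 0.0
```

Call:
servo_tool(travel=[[2,4,0],[4,7.5,0],[4.6,8.7,0],[4.6,8.7,0],[4.6,8.7,0]], rot=[[0,0,-1.5],[0,0,-3],[0,0,-3],[0,0,-3],[0,0,-3]])

```text
time_s: 8.45
position: [0.5146, 0.3781, 0.2349]
orientation: [180.0, 0.0, 162.8]
contact_force: [0.4, -0.8, 0.1]
opening: 0.0853
finger_force: 0.0
```

Run:
```python
from h import *
import json
o=telemetry.get_obs();im=vision.read_camera('wrist');print(o['position'],o['orientation'])
np.save('pics/w5.npy',im);json.dump({k:list(map(float,o[k])) for k in('position','orientation')},open('pics/w5.json','w'))
cv2.imwrite('pics/w5.png',im[:,:,::-1])
```

```text
[0.51462303 0.37806999 0.23489242] [1.79984151e+02 1.85892095e-02 1.62754453e+02]
```

View pics/w5.png

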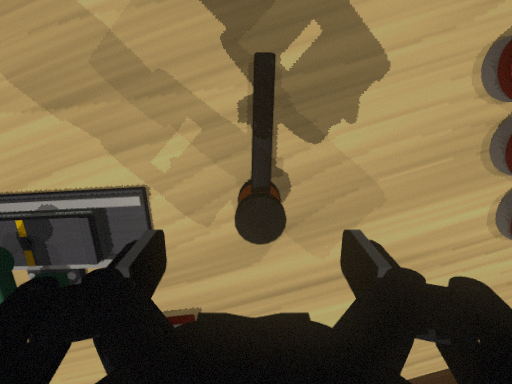

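The head's top face is at about (260,218) and the handle end at (264.5,55).

Run:
```python
from h import *
import json
o=json.load(open('pics/w5.json'));im=np.load('pics/w5.npy')
k=(mask(im,(0,0,0),(179,255,70),(225,40,300,262)))
def mid(r):
    x=np.where(k[r,245:285])[0]+245;return (x.min()+x.max())/2,len(x)
P=[]
for r in (62,80,100,140,160):
    c,n=mid(r);p=onz('wrist',(c,r),.060,o);P.append(p[:2]);print(r,c,n,p.round(4))
P=np.array(P);d=np.polyfit(P[:,0],P[:,1],1);print('handle angle',np.degrees(np.arctan(d[0])),'resid',np.polyval(d,P[:,0])-P[:,1])
H=onz('wrist',(260.3,217.5),.084,o);E=onz('wrist',(264.5,53),.060,o)
print('head',H,'end',E,np.linalg.norm((H-E)[:2]))
a=np.arctan(d[0]);u=np.array([np.cos(a),np.sin(a)])
t=(H[:2]-P[0])@u;Hl=P[0]+t*u;g=Hl-.055*u;print('grip',g,'head off line',H[:2]-Hl,'move cm',(g-np.array(o['position'][:2]))*100)
```

```text
62 263.5 22 [0.4141 0.4214 0.06  ]
80 263.5 22 [0.4308 0.4164 0.06  ]
100 263.0 21 [0.4497 0.4102 0.06  ]
140 261.5 20 [0.4889 0.3967 0.06  ]
160 261.5 20 [0.5097 0.3904 0.06  ]
handle angle -18.203319033050146 resid [ 0.00023404 -0.00022527 -0.00020787  0.00037882 -0.00017972]
head [0.56415316 0.37197122 0.084     ] end [0.40621995 0.42484257 0.06      ] 0.1665481214167799
grip [0.51193626 0.38924562] head off line [-3.05670152e-05 -9.29519572e-05] move cm [-0.26867713  1.11756285]
```

Call:
servo_tool(travel=[[-0.3,1.1,-2],[-0.3,1.1,-5],[-0.3,1.1,-8],[-0.3,1.1,-8],[-0.3,1.1,-8]], rot=[[0,0,-1],[0,0,-1],[0,0,-1],[0,0,-1],[0,0,-1]])

```text
time_s: 9.0
position: [0.5122, 0.3891, 0.1554]
orientation: [180.0, 0.0, 161.7]
contact_force: [-0.0, -0.6, 0.7]
opening: 0.0855
finger_force: 0.0
```

Run:
```python
from h import *
o=telemetry.get_obs();im=vision.read_camera('wrist');print(o['position'],o['orientation'])
cv2.imwrite('pics/w6.png',im[:,:,::-1])
k=mask(im,(0,0,0),(179,255,70),(200,0,320,300));cv2.imwrite('pics/k6.png',k)
for r in (60,90,120,150,180,210,240):
    x=np.where(k[r])[0]
    if len(x): c=(x.min()+x.max())/2;print(r,x.min(),x.max(),len(x),onz('wrist',(c,r),.060,o).round(4),onz('wrist',(c,r),.084,o).round(4))
```

```text
[0.51216479 0.38905019 0.15538674] [1.79983238e+02 1.36241683e-02 1.61707955e+02]
60 239 266 28 [0.4179 0.4209 0.06  ] [0.4212 0.4199 0.084 ]
90 239 266 28 [0.4387 0.4141 0.06  ] [0.4399 0.4138 0.084 ]
120 239 265 27 [0.4602 0.4066 0.06  ] [0.4592 0.407  0.084 ]
150 240 265 26 [0.483  0.3995 0.06  ] [0.4797 0.4006 0.084 ]
180 240 265 26 [0.5068 0.3916 0.06  ] [0.501  0.3935 0.084 ]
210 232 272 41 [0.5317 0.3829 0.06  ] [0.5235 0.3857 0.084 ]
240 225 279 55 [0.5584 0.3741 0.06  ] [0.5474 0.3778 0.084 ]
```

Call:
servo_tool(travel=[[0,0,-3],[0,0,-7],[0,0,-10],[0,0,-12],[0,0,-12.8]], rot=[[0,0,0],[0,0,0],[0,0,0],[0,0,0],[0,0,0]])

```text
time_s: 9.55
position: [0.5122, 0.3895, 0.0262]
orientation: [180.0, 0.0, 161.7]
contact_force: [-0.6, -1.1, -0.2]
opening: 0.0856
finger_force: 0.0
```

Call:
servo_tool(travel=[[0,0,0],[0,0,0],[0,0,0],[0,0,0],[0,0,0]], rot=[[0,0,0],[0,0,0],[0,0,0],[0,0,0],[0,0,0]], claw=1, force=90)

```text
time_s: 10.05
position: [0.5124, 0.3898, 0.0274]
orientation: [179.9, 0.1, 161.7]
contact_force: [-0.8, -3.7, 6.7]
opening: 0.021
finger_force: 87.2
```

Call:
servo_tool(travel=[[0,0,0],[0,0,0],[0,0,1],[0,0,2],[0,0,3]], rot=[[0,0,0],[0,0,0],[0,0,0],[0,0,0],[0,0,0]])

```text
time_s: 10.55
position: [0.5119, 0.3896, 0.0572]
orientation: [180.0, -0.0, 161.7]
contact_force: [0.0, -0.1, -3.3]
opening: 0.0205
finger_force: 87.7
```

Call:
servo_tool(travel=[[0,0,4],[0,0,8],[-0.5,-2,12],[-1,-5,16],[-1.5,-9,19.5]], rot=[[0,0,0],[0,0,0],[0,0,0],[0,0,0],[0,0,0]])

```text
time_s: 11.05
position: [0.4967, 0.302, 0.2516]
orientation: [179.9, 0.1, 161.8]
contact_force: [0.8, -0.1, -2.6]
opening: 0.0211
finger_force: 88.7
```

Call:
servo_tool(travel=[[-0.6,-4.5,0],[-1.1,-9,0],[-1.6,-13.5,0],[-2,-18,0],[-2.3,-21.1,0]], rot=[[0,0,0],[0,0,0],[0,0,0],[0,0,0],[0,0,0]])

```text
time_s: 11.55
position: [0.4734, 0.0891, 0.2497]
orientation: [180.0, 0.0, 161.7]
contact_force: [0.5, -0.7, -4.9]
opening: 0.0206
finger_force: 88.7
```

Call:
servo_tool(travel=[[0,0,0],[0,0,0],[0,0,0],[0,0,0],[0,0,0]], rot=[[0,0,0],[0,0,0],[0,0,0],[0,0,0],[0,0,0]])

```text
time_s: 12.05
position: [0.4742, 0.092, 0.2488]
orientation: [180.0, -0.0, 161.8]
contact_force: [-0.4, 0.7, -3.2]
opening: 0.021
finger_force: 88.7
```

Run:
```python
from h import *
o=telemetry.get_obs();s=vision.read_camera('side');t=vision.read_camera('top');im=vision.read_camera('wrist');print(o['position'],o['orientation'],o['contact_force'])
a=cv2.resize(s[110:290,190:350],(400,450),interpolation=2);b=cv2.resize(t[170:290,150:260],(400,450),interpolation=2)
c=cv2.resize(im,(200,150));c=np.pad(c,((0,0),(0,600),(0,0)))
cv2.imwrite('pics/m7.png',np.vstack([np.hstack([a,b]),c])[:,:,::-1])
```

```text
[0.47421576 0.09204365 0.24882065] [ 1.79998629e+02 -1.28412194e-02  1.61820357e+02] [-0.44461847  0.71735658 -3.22603702]
```

View pics/m7.png

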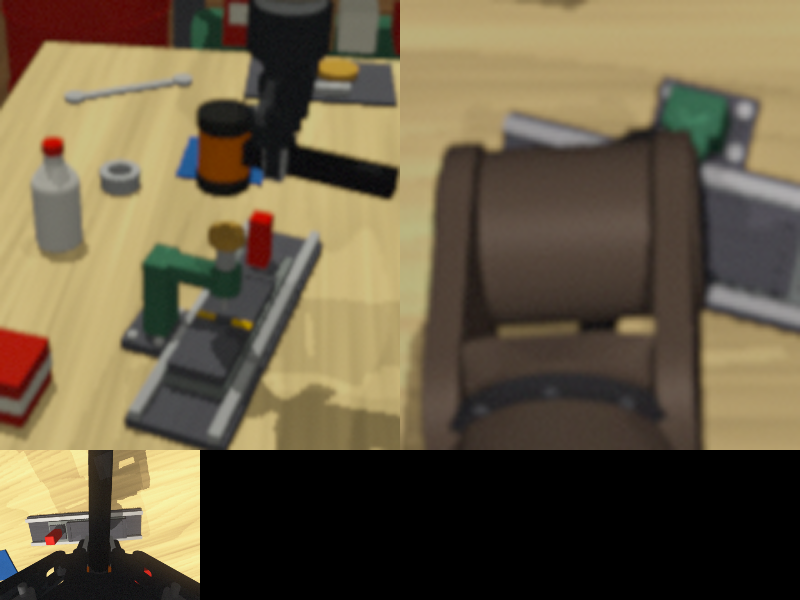

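Mallet hangs upright over the cap, which is clear below. I fine-tune the position, then strike.

Call:
servo_tool(travel=[[0,-0.3,1],[0,-0.3,1],[0,-0.3,1],[0,-0.3,1],[0,-0.3,1]], rot=[[0,0,0],[0,0,0],[0,0,0],[0,0,0],[0,0,0]])

```text
time_s: 12.7
position: [0.4742, 0.0883, 0.2588]
orientation: [180.0, -0.0, 161.7]
contact_force: [-0.3, -0.0, -3.1]
opening: 0.0212
finger_force: 88.8
```

Call:
servo_tool(travel=[[0,0,-4],[0,0,-8.6],[0,0,-8.6],[0,0,-4],[0,0,0]], rot=[[0,0,0],[0,0,0],[0,0,0],[0,0,0],[0,0,0]])

```text
time_s: 13.2
position: [0.474, 0.0883, 0.2613]
orientation: [-180.0, -0.1, 161.7]
contact_force: [0.8, 0.2, -2.9]
opening: 0.0212
finger_force: 89.8
```

Run:
```python
from h import *
o=telemetry.get_obs();print(o['time_s'],o['position'],o['contact_force'])
s=vision.read_camera('side');t=vision.read_camera('top')
a=cv2.resize(s[110:290,190:350],(400,450),interpolation=2);cv2.imwrite('pics/m8.png',a[:,:,::-1])
```

```text
13.2 [0.47400846 0.08828355 0.26128101] [ 0.77031121  0.16044138 -2.94426748]
```

View pics/m8.png

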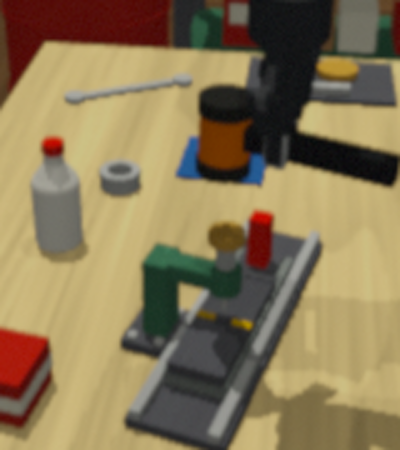

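The mallet is clear and the drift sprang back up, but the depth reached isn't visible. A second identical blow, with the call ending at the bottom, lets me read the depth.

Call:
servo_tool(travel=[[0,0,0],[0,0,0],[0,0,-4],[0,0,-8.7],[0,0,-8.7]], rot=[[0,0,0],[0,0,0],[0,0,0],[0,0,0],[0,0,0]])

```text
time_s: 13.8
position: [0.4723, 0.0881, 0.168]
orientation: [-179.8, -0.4, 161.7]
contact_force: [-5.4, -0.3, 6.7]
opening: 0.021
finger_force: 93.2
```

Call:
servo_tool(travel=[[0,0,4.5],[0,0,8.7],[0,0,8.7],[0,0,8.7],[0,0,8.7]], rot=[[0,0,0],[0,0,0],[0,0,0],[0,0,0],[0,0,0]])

```text
time_s: 14.3
position: [0.4735, 0.0882, 0.258]
orientation: [-180.0, -0.1, 161.7]
contact_force: [-0.3, -0.9, -3.4]
opening: 0.0205
finger_force: 92.2
```

At the bottom the face was 24 mm below the cap's rest height with about 10 N, so the drift went fully down through the hole. Now the mat.

Call:
servo_tool(travel=[[0.4,-4,0],[0.8,-8.5,0],[1.2,-13,0],[1.6,-17.5,0],[2,-22,0]], rot=[[0,0,0],[0,0,0],[0,0,0],[0,0,0],[0,0,0]])

```text
time_s: 14.8
position: [0.4936, -0.1333, 0.2575]
orientation: [180.0, -0.2, 161.7]
contact_force: [0.2, -0.1, -3.5]
opening: 0.0208
finger_force: 92.0
```

Call:
servo_tool(travel=[[0.4,-4.5,0],[0.8,-9,0],[1.2,-13.5,-2],[1.6,-18,-5],[1.8,-22,-8]], rot=[[0,0,0],[0,0,0],[0,0,0],[0,0,0],[0,0,0]])

```text
time_s: 15.3
position: [0.5115, -0.3499, 0.1791]
orientation: [180.0, -0.1, 161.7]
contact_force: [1.1, -0.2, -3.6]
opening: 0.0208
finger_force: 92.1
```

Call:
servo_tool(travel=[[0,0,-3],[0,0,-6],[0,0,-8],[0,0,-8],[0,0,-8]], rot=[[0,0,0],[0,0,0],[0,0,0],[0,0,0],[0,0,0]])

```text
time_s: 15.8
position: [0.5119, -0.3481, 0.1008]
orientation: [180.0, -0.1, 161.8]
contact_force: [1.2, -0.9, -2.4]
opening: 0.0209
finger_force: 91.8
```

Run:
```python
from h import *
o=telemetry.get_obs();print(o['time_s'],o['position'],o['orientation'],o['contact_force'])
im=vision.read_camera('wrist');s=vision.read_camera('side')
a=cv2.resize(s[110:240,230:340],(380,450),interpolation=2);b=cv2.resize(im,(420,315));b=np.pad(b,((0,135),(0,0),(0,0)))
cv2.imwrite('pics/m9.png',np.hstack([a,b])[:,:,::-1])
```

```text
15.8 [ 0.5118756  -0.34806511  0.10078946] [ 1.79952417e+02 -1.11453810e-01  1.61750365e+02] [ 1.22172176 -0.94433438 -2.42986405]
```

View pics/m9.png

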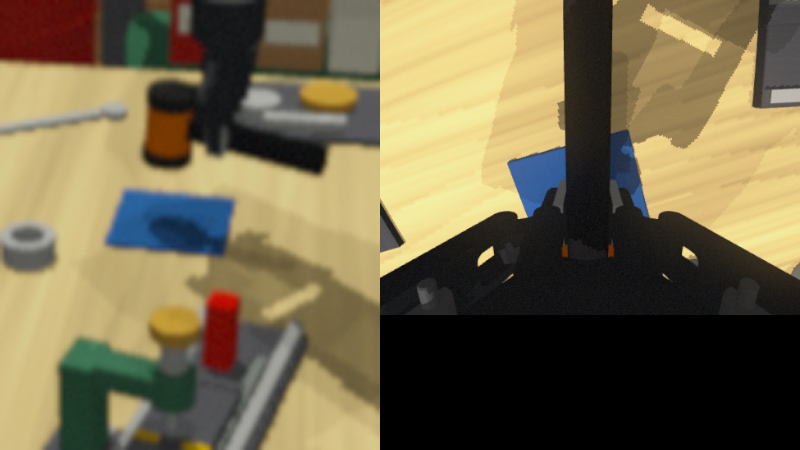

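Mallet is above the mat; the mat's near corners are at about (156,199) and (305,158) in the wrist image. A quick check of the mat centre follows.

Run:
```python
from h import *
o=telemetry.get_obs()
A=onz('wrist',(156,199),.006,o)[:2];B=onz('wrist',(305,158.5),.006,o)[:2]
d=(B-A);n=np.array([-d[1],d[0]])/np.linalg.norm(d);n*=np.sign(n[0])
C=(A+B)/2+.065*n;a=np.radians(-18.2);H=o['position'][:2]+.055*np.array([np.cos(a),np.sin(a)])
print(A,B,np.linalg.norm(d),'mat',C,'head',H,'move',(C-H)*100)
```

```text
[ 0.49742661 -0.42966317] [ 0.50346744 -0.29949693] 0.1303063405175026 mat [ 0.56537714 -0.36759336] head [ 0.5646994  -0.36564382] move [ 0.06777478 -0.19495426]
```

Call:
servo_tool(travel=[[0.1,-0.2,-2.5],[0.1,-0.2,-4.5],[0.1,-0.2,-6],[0.1,-0.2,-6.4],[0.1,-0.2,-6.6]], rot=[[0,0,0],[0,0,0],[0,0,0],[0,0,0],[0,0,0]])

```text
time_s: 16.4
position: [0.5133, -0.3504, 0.0357]
orientation: [-180.0, 0.0, 161.7]
contact_force: [-0.4, 0.1, -2.9]
opening: 0.0209
finger_force: 92.1
```

Call:
servo_tool(travel=[[0,0,0],[0,0,-0.1],[0,0,-0.1],[0,0,-0.1],[0,0,-0.1]], rot=[[0,0,0],[0,0,0],[0,0,0],[0,0,0],[0,0,0]])

```text
time_s: 16.9
position: [0.5132, -0.3503, 0.0346]
orientation: [-180.0, 0.0, 161.7]
contact_force: [0.6, -0.6, -2.7]
opening: 0.0207
finger_force: 92.1
```

Call:
servo_tool(travel=[[0,0,-0.05],[0,0,-0.1],[0,0,-0.15],[0,0,-0.15],[0,0,-0.15]], rot=[[0,0,0],[0,0,0],[0,0,0],[0,0,0],[0,0,0]])

```text
time_s: 17.4
position: [0.5131, -0.3503, 0.0329]
orientation: [180.0, -0.0, 161.7]
contact_force: [-0.7, 0.1, -3.2]
opening: 0.021
finger_force: 92.1
```

Call:
servo_tool(travel=[[0,0,-0.05],[0,0,-0.1],[0,0,-0.15],[0,0,-0.2],[0,0,-0.2]], rot=[[0,0,0],[0,0,0],[0,0,0],[0,0,0],[0,0,0]])

```text
time_s: 17.9
position: [0.5131, -0.3503, 0.0308]
orientation: [180.0, -0.0, 161.7]
contact_force: [0.3, -0.4, -3.1]
opening: 0.0207
finger_force: 92.1
```

Call:
servo_tool(travel=[[0,0,-0.05],[0,0,-0.1],[0,0,-0.15],[0,0,-0.2],[0,0,-0.2]], rot=[[0,0,0],[0,0,0],[0,0,0],[0,0,0],[0,0,0]])

```text
time_s: 18.4
position: [0.5131, -0.3503, 0.0301]
orientation: [-180.0, 0.0, 161.7]
contact_force: [-4.9, 2.8, 9.6]
opening: 0.0209
finger_force: 94.1
```

Contact made (force now upward). Release and retreat.

Call:
servo_tool(travel=[[0,0,0.05],[0,0,0.1],[0,0,0.1],[0,0,0.1],[0,0,0.1]], rot=[[0,0,0],[0,0,0],[0,0,0],[0,0,0],[0,0,0]])

```text
time_s: 18.9
position: [0.5131, -0.3503, 0.0302]
orientation: [180.0, 0.0, 161.7]
contact_force: [-3.2, 1.3, 4.5]
opening: 0.0205
finger_force: 92.9
```

Call:
servo_tool(travel=[[0,0,0],[0,0,0],[0,0,0],[0,0,0],[0,0,0]], rot=[[0,0,0],[0,0,0],[0,0,0],[0,0,0],[0,0,0]], claw=0)

```text
time_s: 19.4
position: [0.5131, -0.3503, 0.0299]
orientation: [180.0, 0.0, 161.7]
contact_force: [0.1, -1.0, 0.9]
opening: 0.0853
finger_force: 0.0
```

Call:
servo_tool(travel=[[0,0,2],[0,0,6],[0,0,10.5],[0,0,15],[0,0,19]], rot=[[0,0,0],[0,0,0],[0,0,0],[0,0,0],[0,0,0]])

```text
time_s: 19.9
position: [0.5131, -0.3502, 0.2223]
orientation: [-180.0, 0.1, 161.7]
contact_force: [0.5, 0.0, -0.5]
opening: 0.0854
finger_force: 0.0
```

Call:
servo_tool(travel=[[0,0,2],[0,0,2],[0,0,2],[0,0,2],[0,0,2]], rot=[[0,0,0],[0,0,0],[0,0,0],[0,0,0],[0,0,0]])

```text
time_s: 20.4
position: [0.5128, -0.3501, 0.2385]
orientation: [179.9, -0.1, 161.7]
contact_force: [-0.1, -0.3, -0.1]
opening: 0.0855
finger_force: 0.0
```

Run:
```python
from h import *
o=telemetry.get_obs();print(o['time_s'],o['position'],o['contact_force'],o['opening'])
im=vision.read_camera('wrist');s=vision.read_camera('side')
a=cv2.resize(s[110:300,140:340],(400,380),interpolation=2);b=cv2.resize(im,(400,300));b=np.pad(b,((0,80),(0,0),(0,0)))
cv2.imwrite('pics/m10.png',np.hstack([a,b])[:,:,::-1])
```

```text
20.4 [ 0.51283353 -0.35008312  0.23845865] [-0.07433868 -0.34880947 -0.07223816] 0.0855306756926861
```

View pics/m10.png

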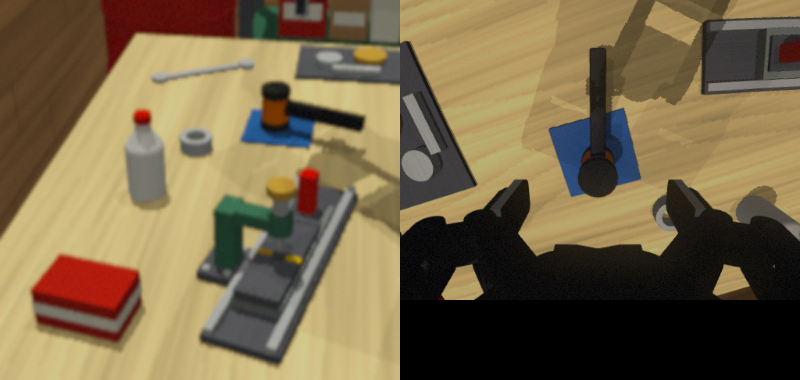

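The mallet stands upright on the mat, at about (597,175) in the right panel. The drift is up, the hole is still under it, and the bystanders look untouched.

```bash
python3 -c "
from cell import manip
print(manip.close_job())"
```

```text
the job is handed in; nothing more can be done
None
```

The job is handed in at about 20 s: the hole was aligned under the drift, two blows were struck (the second to confirm depth, read fully down at 24 mm), and the mallet is standing on the blue mat with the other things left alone.

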